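Pack the tumbler row in reverse order

TASK

Pack the four tumblers from the display board into the pockets of the grey packing tray, one per pocket, in the reverse order: the tumbler at the left end of the board goes into the pocket at the right end of the tray, the next one into the next pocket, and so on, because the customer opens the box from the other side. Stand each one upright on the floor of its pocket, without dropping it or knocking any over.

Things in the scene. Friction and masses are not known exactly. Their poses are not given: they have to be found in the camera images.
- cup_white: white tumbler with a red brush band: stoneware cup without handle, straight round wall, 56 mm outside diameter, 72 mm tall, wall 4 mm, about 170 g, open at the top, loose. Origin: centre of its underside; z up. At the start it stands upright on the tile of its own colour.
- cup_black: black tumbler: stoneware cup without handle, straight round wall, 56 mm outside diameter, 72 mm tall, wall 4 mm, about 170 g, open at the top, loose. Origin: centre of its underside; z up. At the start it stands upright on the tile of its own colour.
- cup_blue: blue tumbler: stoneware cup without handle, straight round wall, 56 mm outside diameter, 72 mm tall, wall 4 mm, about 170 g, open at the top, loose. Origin: centre of its underside; z up. At the start it stands upright on the tile of its own colour.
- cup_green: green tumbler: stoneware cup without handle, straight round wall, 56 mm outside diameter, 72 mm tall, wall 4 mm, about 170 g, open at the top, loose. Origin: centre of its underside; z up. At the start it stands upright on the tile of its own colour.
- tile_white: white glaze tile, 80 x 80 x 5 mm, fixed flat on the display board; it marks the place in the row where the white tumbler stood at the start. Origin: centre of its underside (on the board's top); cups stand 5 mm above it.
- tile_black: black glaze tile, 80 x 80 x 5 mm, fixed flat on the display board; it marks the place in the row where the black tumbler stood at the start. Origin: centre of its underside (on the board's top); cups stand 5 mm above it.
- tile_blue: blue glaze tile, 80 x 80 x 5 mm, fixed flat on the display board; it marks the place in the row where the blue tumbler stood at the start. Origin: centre of its underside (on the board's top); cups stand 5 mm above it.
- tile_green: green glaze tile, 80 x 80 x 5 mm, fixed flat on the display board; it marks the place in the row where the green tumbler stood at the start. Origin: centre of its underside (on the board's top); cups stand 5 mm above it.
- board: brown wooden display board, fixed, 86 x 370 mm, 15 mm thick, carrying the row of four tiles, 88 mm apart, in any order. Origin: centre of its underside on the table; its y axis runs along the row (to the robot's left), tile centres at y = +132, +44, -44, -132 mm, x = 0.
- tray: grey moulded-pulp packing tray, fixed, 90 x 370 mm, 18 mm tall, with a row of four round pockets 72 mm in diameter and 14 mm deep (pocket floors 4 mm above the table). Origin: centre of its underside on the table; its y axis runs along the row (to the robot's left), pocket centres at y = +132, +44, -44, -132 mm, x = 0. Board and tray lie roughly parallel, either one nearer the robot.
Not all that is in view belongs to the job. Leave any pink or yellow look-alike of the cup_blue alone.

How it is judged (in metres and radians):
At the end, for the whole second after the job is handed in: Each tumbler stands in the pocket that mirrors its tile's place in the row (leftmost tile, rightmost pocket), within 12 mm of the pocket centre in x and y, underside below 10 mm over the tray's underside, tilted under 0.12 rad, released and at rest (((y of tile_white in the frame of board between 0.102 and 0.162 m and y of cup_white in the frame of tray between -0.144 and -0.12 m) or (y of tile_white in the frame of board between 0.014 and 0.074 m and y of cup_white in the frame of tray between -0.056 and -0.032 m) or (y of tile_white in the frame of board between -0.074 and -0.014 m and y of cup_white in the frame of tray between 0.032 and 0.056 m) or (y of tile_white in the frame of board between -0.162 and -0.102 m and y of cup_white in the frame of tray between 0.12 and 0.144 m)) and x of cup_white in the frame of tray between -0.012 and 0.012 m and z of each of cup_white, cup_black, cup_blue, cup_green in the frame of tray below 0.01 m and angle between each of cup_white, cup_black, cup_blue, cup_green's own z axis and vertical below 0.12 rad and linear speed of each of cup_white, cup_black, cup_blue, cup_green below 0.02 m/s and angular speed of each of cup_white, cup_black, cup_blue, cup_green below 0.2 rad/s and ((y of tile_black in the frame of board between 0.102 and 0.162 m and y of cup_black in the frame of tray between -0.144 and -0.12 m) or (y of tile_black in the frame of board between 0.014 and 0.074 m and y of cup_black in the frame of tray between -0.056 and -0.032 m) or (y of tile_black in the frame of board between -0.074 and -0.014 m and y of cup_black in the frame of tray between 0.032 and 0.056 m) or (y of tile_black in the frame of board between -0.162 and -0.102 m and y of cup_black in the frame of tray between 0.12 and 0.144 m)) and x of cup_black in the frame of tray between -0.012 and 0.012 m and ((y of tile_blue in the frame of board between 0.102 and 0.162 m and y of cup_blue in the frame of tray between -0.144 and -0.12 m) or (y of tile_blue in the frame of board between 0.014 and 0.074 m and y of cup_blue in the frame of tray between -0.056 and -0.032 m) or (y of tile_blue in the frame of board between -0.074 and -0.014 m and y of cup_blue in the frame of tray between 0.032 and 0.056 m) or (y of tile_blue in the frame of board between -0.162 and -0.102 m and y of cup_blue in the frame of tray between 0.12 and 0.144 m)) and x of cup_blue in the frame of tray between -0.012 and 0.012 m and ((y of tile_green in the frame of board between 0.102 and 0.162 m and y of cup_green in the frame of tray between -0.144 and -0.12 m) or (y of tile_green in the frame of board between 0.014 and 0.074 m and y of cup_green in the frame of tray between -0.056 and -0.032 m) or (y of tile_green in the frame of board between -0.074 and -0.014 m and y of cup_green in the frame of tray between 0.032 and 0.056 m) or (y of tile_green in the frame of board between -0.162 and -0.102 m and y of cup_green in the frame of tray between 0.12 and 0.144 m)) and x of cup_green in the frame of tray between -0.012 and 0.012 m); the robot touches nothing.
It fails at once if a tumbler knocked over (tilted more than 0.6 rad) (angle between any of cup_white, cup_black, cup_blue, cup_green's own z axis and vertical above 0.6 rad).
It fails at once if a tumbler dropped: falling faster than 0.7 m/s (some 25 mm) out of the fingers ((linear speed of cup_white above 0.7 m/s and contact force between cup_white and the fingers below 0.01 N) or (linear speed of cup_black above 0.7 m/s and contact force between cup_black and the fingers below 0.01 N) or (linear speed of cup_blue above 0.7 m/s and contact force between cup_blue and the fingers below 0.01 N) or (linear speed of cup_green above 0.7 m/s and contact force between cup_green and the fingers below 0.01 N)).
It also fails if it takes over 93 s, if anything falls off the work surface, if the arm or the gripper's body presses on something with over 40 N, if the wrist force passes 120 N, or if a joint passes its speed limit or range.

ROBOT

A 7-joint arm with a two-finger parallel gripper is mounted at the origin on the work surface. World frame = base frame: x ahead of the robot, y to its left, z up, the work surface at z = 0. Lengths are in mm, angles in rad, forces in N, time in s.
With the tool pointing down it reaches from about 400 to 875 mm from the base axis. Payload 4.4 kg.
Tool frame: the origin (TCP) lies at the very end of the fingers, on their centre line; the grasp point (between the pads) lies 19 mm behind it (ctrl.grip_depth is the distance from the TCP to the grasp point, in mm); z points along the fingers, x is the direction in which the jaws open and shut, and the axes are right-handed (so a half turn about z gives the same grasp; the last joint's range is limited). The gripper opens to 85 mm and grips with 20 to 120 N. Pads are 22 mm wide; open, the fingers measure 114 mm over their backs; the gripper's body (76 mm by 85 mm) begins 54 mm behind the grasp point. The pads swing forward as they close: fully open they stand 13 mm farther back than shut.
Start: joints at [-1.244, 0.628, 0.038, 1.517, -0.027, 0.996, -0.02], TCP at [248.783, 600.521, 231.313] pointing down, gripper open.
Joint ranges: [-3.06, 3.06], [-0.37, 2.12], [-1.25, 1.32], [0.18, 2.47], [-1.1, 4.24], [0.23, 1.98], [-2.94, 2.94]. Speed limits (rad/s): [2.57, 2.57, 3.14, 3.14, 3.14, 3.14, 3.14].

INTERFACE

Orientations are given as [roll, pitch, yaw] about the fixed x, y, z axes, in that order (R = Rz(yaw) Ry(pitch) Rx(roll)).
In Python, from cell import ctrl gives the robot as it stands.
- The arm moves only by the shell command python3 -m creep 'ROWS'. ROWS is JSON, a list of rows, each an object with "hand": the opening, from 0 (shut) to 1 (fully open); "travel": the shift along the tool's x, y, z in cm, a list of three; "angular": the turn, a rotation vector about the tool's x, y, z in degrees, a list of three. In form: [{"hand": hand, "travel": [tx, ty, tz], "angular": [rx, ry, rz]}, ...]. A call has 1 to 20 rows; each row is the pose to reach, as a shift and turn from the pose measured when the call began, along the tool's axes at that moment; what a row does not reach only later rows make up. A row lasts 1/10 s, in which the tool goes at most 50 mm and 8.59 degrees, less where a joint would pass 70% of its speed; a pose out of reach is approached as far as the arm can. A call with a gripper value outside its range is refused whole. The fingers move at their own pace and stop on an object; the grip force is fixed at half the most. Time passes only in rows, so rows that repeat a pose let the fingers close. It gives the time, the measured TCP pose, the force and the opening at its end, in the units of the state.
- ctrl.read_state(): the state, without advancing time (a new reading comes with each control period).
- ctrl.get_image(name): name is "side" or "top" or "wrist"; returns a dict with "frame" (480x640x3 uint8, red, green, blue), "fx", "fy", "cx", "cy" (pixels), "origin" and "orientation" of the camera in the world. Camera axes: x right, y down, z forward; pixel columns grow to the right and rows downward; lengths in mm; the calibration is good to about 2 mm. A picture is of the moment at which its call begins. There is no depth.
- ctrl.finish_job(): hands the job in, once; it reports no verdict.
Trained networks look in the newest picture that a camera, given by its name, has taken for a name from the list of things; names that differ only in an ending like _2 or _b are one class to them, and where a whole thing is asked for, a point or a joint stands for the part that bears it (a point fixed in the world has none). Each returns a list of dicts, best first, with "confidence" (0 to 1); they miss things now and then, are a little off and sometimes report something else, mostly with a low value. They report only what shows in the picture. A call takes as long as a camera call. They do not tell look-alikes from the thing itself.
- ctrl.regions_of(camera, thing): "region" (480x640 bool, what is visible of it).
- ctrl.spot_point(camera, thing): "at" ([x, y, z] in mm, in world coordinates, good to about 4 mm: a listed point, or the origin of a listed thing).
The state is a dict: "clock": time; "qpos": joint angles; "qd": joint speeds; "tau": joint torques, N m; "eef_pos": TCP position; "tool_rot": TCP orientation; "force": force on the tool from outside, world axes, zero at the start; "torque": the same for the moment, N m; "width": finger opening in mm.
Only numpy, scipy, OpenCV 4.12 (cv2) and the standard library are available. Lean on these libraries where they do the work, as an engineer would, in place of code of your own. Each camera call takes 0.05 s, during which the arm holds its last target. There are 200 camera calls.

## Working session

There is one attempt and no reset: what is moved stays moved. The work goes in short steps, Python scripts to look and compute and a shell command to move; the robot and the scene stay as the last step left them, time stands still between calls to the robot, and variables do not carry over. Pictures are saved under pics/ and viewed, about 12 in all and at most 16, crops included, and the job is handed in when it is done.

```bash
ls; mkdir -p pics; python3 - <<'E'
from cell import ctrl
import cv2
s=ctrl.read_state();print({k:s[k] for k in('clock','eef_pos','tool_rot','width','force')})
for c in('top','side'):
    im=ctrl.get_image(c);cv2.imwrite(f'pics/{c}0.png',im['frame'][:,:,::-1]);print(c,im['origin'],im['orientation'],im['fx'])
    for t in['cup_white','cup_black','cup_blue','cup_green','tile_white','tile_black','tile_blue','tile_green','board','tray']:
        print(t,[([round(float(v)) for v in d['at']],round(d['confidence'],2)) for d in ctrl.spot_point(c,t)])
E
```

```text
pics
{'clock': 0.0, 'eef_pos': array([248.50334035, 599.94011038, 230.39866259]), 'tool_rot': array([-3.14157127e+00,  1.88701943e-03,  1.17800174e+00]), 'width': 85.36737912542586, 'force': array([ 0.30410216, -0.5350603 ,  0.73069015])}
top [410.09049372 -28.91786183 707.14712902] [-2.98942369  0.03115002 -1.57661865] 446.0523379869107
cup_white [([462, 115, 22], 0.82)]
cup_black [([461, 197, 20], 0.69), ([468, 24, 20], 0.55)]
cup_blue [([469, -60, 17], 0.91), ([457, -189, 2], 0.73), ([353, -178, -1], 0.55)]
cup_green [([465, 70, 0], 0.35), ([466, -60, 18], 0.23)]
tile_white [([462, 113, 14], 0.85)]
tile_black [([469, 23, 15], 0.61)]
tile_blue []
tile_green []
board [([465, 68, 3], 0.56)]
tray [([641, -105, 3], 0.56)]
side [241.84927332 518.42377157 530.9410324 ] [-2.25590385  0.01306582 -2.69374641] 523.3728712794496
cup_white [([461, 114, 23], 0.96)]
cup_black [([468, 27, 24], 0.96)]
cup_blue [([467, -62, 23], 0.85), ([454, -184, 4], 0.75), ([354, -82, -1], 0.6), ([350, -177, -1], 0.58)]
cup_green [([454, 194, 23], 0.78)]
tile_white []
tile_black [([468, 24, 19], 0.86), ([464, 116, 24], 0.69)]
tile_blue [([470, -65, 17], 0.95), ([642, -104, 0], 0.35)]
tile_green [([459, 206, 18], 0.93)]
board []
tray [([642, -104, 1], 0.94)]
```

View pics/top0.png

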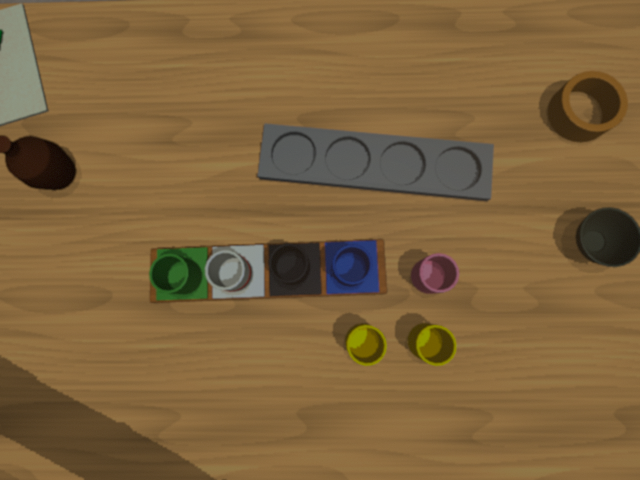

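View pics/side0.png

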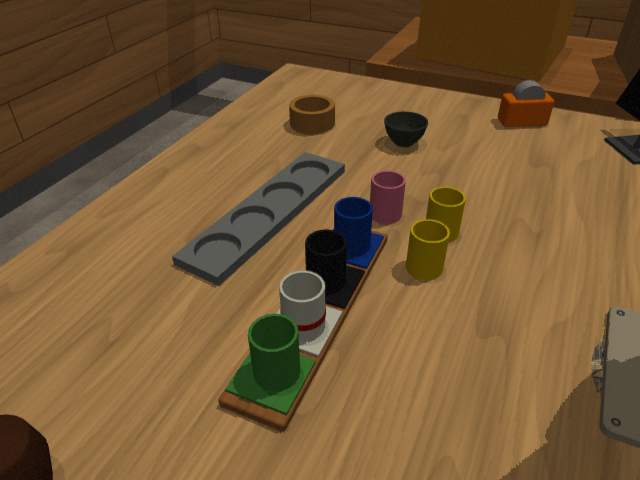

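The pictures show the board (about (268,270) in the top view) with, left to right, green (172,273), white (229,270), black (290,263) and blue (351,263). The tray is behind it. The pink (438,273) and yellow (366,345), (436,345) cups are the look-alikes, and blue is the only cup standing on the blue tile. Next I'll fit the poses precisely.

```bash
cat > h.py <<'E'
from cell import ctrl
import numpy as np, cv2
from scipy.optimize import minimize
from scipy.spatial.transform import Rotation as R
def proj(im,P):
    p=(np.asarray(P)-im['origin'])@R.from_euler('xyz',im['orientation']).as_matrix()
    return p[:,:2]/p[:,2:]*[im['fx'],im['fy']]+[im['cx'],im['cy']]
a=np.linspace(0,2*np.pi,48)
def cup(x,z0=20): return np.vstack([np.c_[x[0]+28*np.cos(a),x[1]+28*np.sin(a),0*a+z] for z in(z0,z0+72)])
def box(x,L,W,z0,z1):
    c,s=np.cos(x[2]),np.sin(x[2])
    return np.array([[x[0]+c*u-s*v,x[1]+s*u+c*v,z] for u in(-L/2,L/2) for v in(-W/2,W/2) for z in(z0,z1)])
def fit(views,model,x0,sc):
    def cost(x):
        c=0
        for im,m in views:
            k=np.zeros((1920,2560),np.uint8) if 0 else np.zeros((480,640),np.uint8)
            h=cv2.convexHull(proj(im,model(x)).astype(np.float32))
            cv2.fillConvexPoly(k,np.round(h*16).astype(np.int32),1,cv2.LINE_8,4)
            k=k>0; c+=1-(k&m).sum()/(k|m).sum()
        return c/len(views)
    s=np.vstack([x0]+[np.array(x0)+np.eye(len(x0))[i]*sc[i] for i in range(len(x0))])
    r=minimize(cost,x0,method='Nelder-Mead',options=dict(initial_simplex=s,xatol=.02,fatol=1e-5))
    return r.x,r.fun
def near(cam,im,thing,P):
    "region whose centre lies nearest the projection of P"
    q=proj(im,[P])[0]; rs=[d['region'] for d in ctrl.regions_of(cam,thing) if d['region'].sum()>100]
    rs=[(np.hypot(*(np.argwhere(r).mean(0)[::-1]-q)),r) for r in rs]
    rs=[r for r in rs if r[0]<25]
    return min(rs,key=lambda t:t[0])[1] if rs else None
def measure(thing,model,x0,sc,zc,cams=('top','side')):
    V=[]
    for c in cams:
        im=ctrl.get_image(c); m=near(c,im,thing,[x0[0],x0[1],zc])
        if m is None: print(thing,c,'none'); continue
        V.append((im,m)); x,f=fit([V[-1]],model,x0,sc); print(thing,c,np.round(x,2),round(f,3))
    if len(V)>1: x,f=fit(V,model,x0,sc); print(thing,'both',np.round(x,2),round(f,3))
E
python3 - <<'E'
from h import *
for t,x in[('green',(458,200)),('white',(462,114)),('black',(468,25)),('blue',(468,-62))]:
    measure('cup_'+t,cup,x,(8,8),56)
measure('tray',lambda x:box(x,90,370,0,18),(641,-105,-.05),(8,8,.05),10)
E
```

```text
cup_green top [457.83 194.15] 0.046
cup_green side [458.05 193.49] 0.075
cup_green both [457.82 193.53] 0.061
cup_white top [461.39 114.56] 0.048
cup_white side [461.19 116.29] 0.133
cup_white both [461.39 114.9 ] 0.093
cup_black top [471.38  26.35] 0.061
cup_black side [471.53  26.31] 0.197
cup_black both [471.38  26.68] 0.131
cup_blue top [467.67 -62.08] 0.022
cup_blue side [468.68 -63.09] 0.173
cup_blue both [467.76 -61.95] 0.101
tray top [ 6.4093e+02 -1.0599e+02 -1.1000e-01] 0.021
tray side none
```

```bash
python3 - <<'E'
from h import *
x=(640.93,-105.99,-.11)
def pk(x): return [[x[0]-np.sin(x[2])*v,x[1]+np.cos(x[2])*v,18] for v in(132,44,-44,-132)]
print(np.round(pk(x),1))
for c in('top','side'):
    im=ctrl.get_image(c); f=im['frame'][:,:,::-1].copy()
    f=cv2.resize(f,None,fx=4,fy=4,interpolation=cv2.INTER_CUBIC)
    def dr(P,col): cv2.polylines(f,[np.round(proj(im,P)*4+1.5).astype(int)],True,col,1)
    for p in pk(x): dr(np.c_[p[0]+36*np.cos(a),p[1]+36*np.sin(a),0*a+18],(0,255,255))
    b=box(x,90,370,18,18)[[0,2,6,4]]; dr(b,(0,255,0))
    for q in[(457.8,193.8),(461.4,114.9),(471.4,26.4),(467.8,-62)]: dr(cup(q)[48:],(0,255,255))
    y0,x0,y1,x1=(110,135,310,505) if c=='top' else (140,170,440,400)
    k=f[y0*4:y1*4,x0*4:x1*4]; s=min(800/k.shape[1],600/k.shape[0]); cv2.imwrite(f'pics/ov_{c}.png',cv2.resize(k,None,fx=s,fy=s,interpolation=cv2.INTER_AREA))
E
```

```text
[[ 655.4   25.2   18. ]
 [ 645.8  -62.3   18. ]
 [ 636.1 -149.7   18. ]
 [ 626.4 -237.2   18. ]]
```

View pics/ov_top.png

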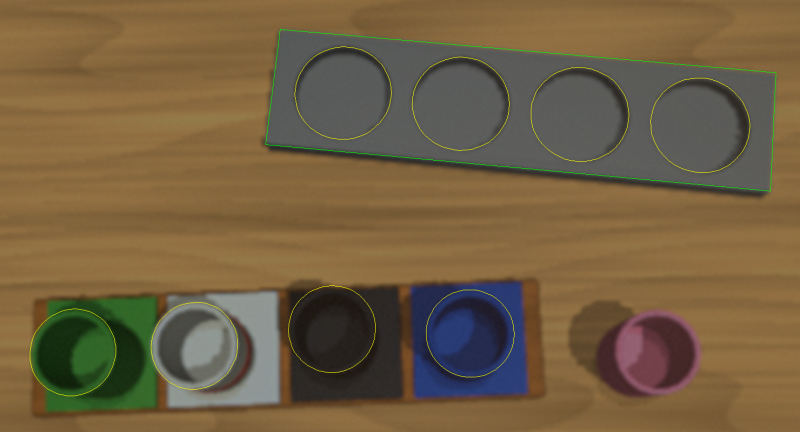

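View pics/ov_side.png

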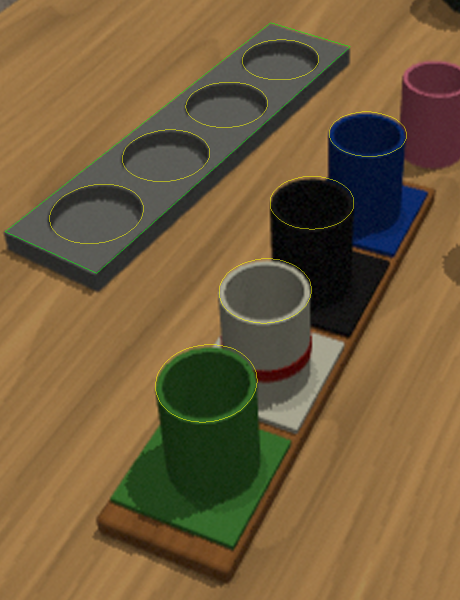

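The fits agree in both views: cup rims and pockets line up with the outlines. Mapping is green → (626,−237), white → (636,−150), black → (646,−62), blue → (655,25). Now I'll move above green.

```bash
python3 -m creep '[{"hand":1,"travel":[-5,6,0.5],"angular":[0,0,8]},{"hand":1,"travel":[-8,10,1],"angular":[0,0,16]},{"hand":1,"travel":[-11,13,1.5],"angular":[0,0,24]},{"hand":1,"travel":[-14,17,2],"angular":[0,0,32]},{"hand":1,"travel":[-17,20.5,2],"angular":[0,0,40]},{"hand":1,"travel":[-21,25,2.5],"angular":[0,0,48]},{"hand":1,"travel":[-24,29,3],"angular":[0,0,56]},{"hand":1,"travel":[-27,32,3],"angular":[0,0,63]},{"hand":1,"travel":[-29.5,34.9,3],"angular":[0,0,67.5]},{"hand":1,"travel":[-29.5,34.9,3],"angular":[0,0,67.5]},{"hand":1,"travel":[-29.5,34.9,3],"angular":[0,0,67.5]},{"hand":1,"travel":[-29.5,34.9,3],"angular":[0,0,67.5]},{"hand":1,"travel":[-29.5,34.9,3],"angular":[0,0,67.5]}]'
```

```text
clock: 3.5
eef_pos: [457.4, 196.5, 201.2]
tool_rot: [-3.141, 0.001, 0.004]
force: [-0.7, 0.6, 0.4]
width: 85.1
```

```bash
python3 -m creep '[{"hand":1,"travel":[0,0.3,4],"angular":[0,0,0]},{"hand":1,"travel":[0,0.3,8],"angular":[0,0,0]},{"hand":1,"travel":[0,0.3,11],"angular":[0,0,0]},{"hand":1,"travel":[0,0.3,13.5],"angular":[0,0,0]},{"hand":1,"travel":[0,0.3,15],"angular":[0,0,0]},{"hand":1,"travel":[0,0.3,15.5],"angular":[0,0,0]},{"hand":1,"travel":[0,0.3,15.5],"angular":[0,0,0]},{"hand":1,"travel":[0,0.3,15.5],"angular":[0,0,0]}]' && python3 -m creep '[{"hand":0.3,"travel":[0,0,0],"angular":[0,0,0]},{"hand":0.3,"travel":[0,0,0],"angular":[0,0,0]},{"hand":0.3,"travel":[0,0,0],"angular":[0,0,0]},{"hand":0.3,"travel":[0,0,0],"angular":[0,0,0]},{"hand":0.3,"travel":[0,0,0],"angular":[0,0,0]},{"hand":0.3,"travel":[0,0,0],"angular":[0,0,0]},{"hand":0.3,"travel":[0,0,0],"angular":[0,0,0]},{"hand":0.3,"travel":[0,0,0],"angular":[0,0,0]}]'
```

```text
clock: 4.3
eef_pos: [457.6, 194.6, 46.8]
tool_rot: [-3.14, -0.0, 0.005]
force: [-0.8, -0.4, 0.0]
width: 85.6
clock: 5.1
eef_pos: [457.9, 195.1, 48.1]
tool_rot: [-3.139, -0.001, 0.005]
force: [-1.4, 0.4, 8.4]
width: 56.1
```

```bash
python3 -m creep '[{"hand":0.3,"travel":[0,0,-2],"angular":[0,0,0]},{"hand":0.3,"travel":[0,0,-5],"angular":[0,0,0]},{"hand":0.3,"travel":[0,0,-8],"angular":[0,0,0]},{"hand":0.3,"travel":[0,0,-11],"angular":[0,0,0]},{"hand":0.3,"travel":[1,2.5,-11],"angular":[0,0,0]},{"hand":0.3,"travel":[2.5,6.5,-11],"angular":[0,0,0]},{"hand":0.3,"travel":[4,10.5,-11],"angular":[0,0,0]},{"hand":0.3,"travel":[5.5,14.5,-11],"angular":[0,0,0]},{"hand":0.3,"travel":[7,18.5,-11],"angular":[0,0,0]},{"hand":0.3,"travel":[8.5,22.5,-11],"angular":[0,0,0]},{"hand":0.3,"travel":[10,26.5,-11],"angular":[0,0,0]},{"hand":0.3,"travel":[12,30.5,-11],"angular":[0,0,0]},{"hand":0.3,"travel":[13.5,34.5,-11],"angular":[0,0,0]},{"hand":0.3,"travel":[15,38.5,-10],"angular":[0,0,0]},{"hand":0.3,"travel":[16.3,41.5,-8],"angular":[0,0,0]},{"hand":0.3,"travel":[16.9,43.1,-6],"angular":[0,0,0]},{"hand":0.3,"travel":[16.9,43.1,-5],"angular":[0,0,0]},{"hand":0.3,"travel":[16.9,43.1,-5],"angular":[0,0,0]},{"hand":0.3,"travel":[16.9,43.1,-5],"angular":[0,0,0]}]'; python3 - <<'E'
from h import *
print(ctrl.read_state()['eef_pos'])
for c in('top','side'):cv2.imwrite(f'pics/g_{c}.png',ctrl.get_image(c)['frame'][:,:,::-1])
cv2.imwrite('pics/g.png',np.hstack([cv2.imread('pics/g_top.png')[60:300,250:550],cv2.imread('pics/g_side.png')[60:300,150:450]]))
E
```

```text
clock: 7.0
eef_pos: [629.0, -233.2, 97.3]
tool_rot: [-3.137, -0.001, 0.007]
force: [-0.9, 0.2, -2.2]
width: 55.9
[ 628.99321251 -233.24989672   97.33729589]
```

View pics/g.png

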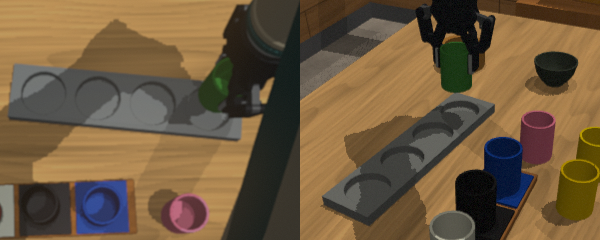

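```bash
python3 -m creep '[{"hand":0.3,"travel":[-0.25,0.3,1],"angular":[0,0,0]},{"hand":0.3,"travel":[-0.25,0.3,3],"angular":[0,0,0]},{"hand":0.3,"travel":[-0.25,0.3,4.5],"angular":[0,0,0]},{"hand":0.3,"travel":[-0.25,0.3,5.5],"angular":[0,0,0]},{"hand":0.3,"travel":[-0.25,0.3,6],"angular":[0,0,0]},{"hand":0.3,"travel":[-0.25,0.3,6.3],"angular":[0,0,0]},{"hand":0.3,"travel":[-0.25,0.3,6.3],"angular":[0,0,0]},{"hand":0.3,"travel":[-0.25,0.3,6.3],"angular":[0,0,0]}]'; python3 - <<'E'
from h import *
print(ctrl.read_state()['force'],ctrl.read_state()['eef_pos'])
im=ctrl.get_image('side');f=im['frame'][:,:,::-1].copy()
f=cv2.resize(f,None,fx=4,fy=4,interpolation=cv2.INTER_CUBIC)
cv2.polylines(f,[np.round(proj(im,cup((626.4,-237.2),4))*4+1.5).astype(int)],False,(0,255,255),1)
u,v=(proj(im,[[626.4,-237.2,40]])[0]*4).astype(int);cv2.imwrite('pics/g2.png',f[max(v-250,0):v+250,u-250:u+250])
E
```

```text
clock: 7.9
eef_pos: [627.9, -236.7, 35.8]
tool_rot: [-3.139, -0.004, 0.007]
force: [-0.4, -0.2, -1.9]
width: 55.5
[-0.44999296 -0.23863119 -1.89440611] [ 627.87660789 -236.72836701   35.78481249]
```

View pics/g2.png

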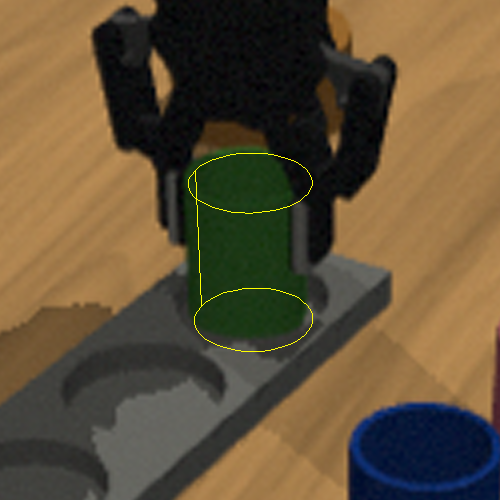

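Cup over the pocket, about 4 mm above its floor and 2–3 mm too far in +x; lower gently with that correction.

```bash
python3 -m creep '[{"hand":0.3,"travel":[-0.2,0,0.2],"angular":[0,0,0]},{"hand":0.3,"travel":[-0.2,0,0.35],"angular":[0,0,0]},{"hand":0.3,"travel":[-0.2,0,0.35],"angular":[0,0,0]},{"hand":0.3,"travel":[-0.2,0,0.35],"angular":[0,0,0]}]'
```

```text
clock: 8.35
eef_pos: [625.9, -236.7, 32.4]
tool_rot: [-3.139, -0.004, 0.007]
force: [0.3, -0.1, -0.7]
width: 56.0
```

```bash
python3 -m creep '[{"hand":0.3,"travel":[0.05,0,0.1],"angular":[0,0,0]},{"hand":0.3,"travel":[0.05,0,0.15],"angular":[0,0,0]},{"hand":0.3,"travel":[0.05,0,0.15],"angular":[0,0,0]}]'
```

```text
clock: 8.65
eef_pos: [626.1, -236.8, 32.2]
tool_rot: [-3.138, -0.004, 0.007]
force: [-3.2, 1.4, 7.9]
width: 55.6
```

```bash
python3 -m creep '[{"hand":1,"travel":[0,0,0],"angular":[0,0,0]},{"hand":1,"travel":[0,0,0],"angular":[0,0,0]},{"hand":1,"travel":[0,0,0],"angular":[0,0,0]},{"hand":1,"travel":[0,0,0],"angular":[0,0,0]},{"hand":1,"travel":[0,0,-2],"angular":[0,0,0]},{"hand":1,"travel":[0,0,-6],"angular":[0,0,0]},{"hand":1,"travel":[0,0,-10],"angular":[0,0,0]},{"hand":1,"travel":[-2,-4,-12],"angular":[0,0,0]},{"hand":1,"travel":[-4,-8,-12],"angular":[0,0,0]},{"hand":1,"travel":[-6,-12,-12],"angular":[0,0,0]},{"hand":1,"travel":[-8,-16,-12],"angular":[0,0,0]},{"hand":1,"travel":[-10,-20,-12],"angular":[0,0,0]},{"hand":1,"travel":[-12,-24,-12],"angular":[0,0,0]},{"hand":1,"travel":[-14,-29,-12],"angular":[0,0,0]},{"hand":1,"travel":[-16,-33,-12],"angular":[0,0,0]},{"hand":1,"travel":[-16.5,-35.2,-12],"angular":[0,0,0]},{"hand":1,"travel":[-16.5,-35.2,-12],"angular":[0,0,0]},{"hand":1,"travel":[-16.5,-35.2,-12],"angular":[0,0,0]},{"hand":1,"travel":[-16.5,-35.2,-12],"angular":[0,0,0]}]'; python3 - <<'E'
from h import *
measure('cup_green',lambda x:cup(x,4),(626,-237),(8,8),40)
E
```

```text
clock: 10.55
eef_pos: [459.0, 112.2, 152.9]
tool_rot: [-3.139, -0.004, 0.005]
force: [0.7, 0.4, 1.4]
width: 85.4
cup_green top [ 626.09 -237.25] 0.063
cup_green side none
```

Green stands within a millimetre of its pocket centre. Now white.

```bash
python3 -m creep '[{"hand":1,"travel":[0.25,-0.25,3],"angular":[0,0,0]},{"hand":1,"travel":[0.25,-0.25,6],"angular":[0,0,0]},{"hand":1,"travel":[0.25,-0.25,8.5],"angular":[0,0,0]},{"hand":1,"travel":[0.25,-0.25,10],"angular":[0,0,0]},{"hand":1,"travel":[0.25,-0.25,10.6],"angular":[0,0,0]},{"hand":1,"travel":[0.25,-0.25,10.6],"angular":[0,0,0]},{"hand":1,"travel":[0.25,-0.25,10.6],"angular":[0,0,0]}]' && python3 -m creep '[{"hand":0.3,"travel":[0,0,0],"angular":[0,0,0]},{"hand":0.3,"travel":[0,0,0],"angular":[0,0,0]},{"hand":0.3,"travel":[0,0,0],"angular":[0,0,0]},{"hand":0.3,"travel":[0,0,0],"angular":[0,0,0]},{"hand":0.3,"travel":[0,0,0],"angular":[0,0,0]},{"hand":0.3,"travel":[0,0,0],"angular":[0,0,0]},{"hand":0.3,"travel":[0,0,0],"angular":[0,0,0]},{"hand":0.3,"travel":[0,0,0],"angular":[0,0,0]}]'
```

```text
clock: 11.45
eef_pos: [462.2, 115.0, 47.3]
tool_rot: [-3.139, -0.005, 0.004]
force: [0.1, -0.2, 1.2]
width: 85.1
clock: 12.25
eef_pos: [462.5, 115.2, 48.6]
tool_rot: [-3.138, -0.006, 0.004]
force: [-1.9, -0.0, 9.1]
width: 55.5
```

```bash
python3 -m creep '[{"hand":0.3,"travel":[0,0,-2],"angular":[0,0,0]},{"hand":0.3,"travel":[0,0,-5],"angular":[0,0,0]},{"hand":0.3,"travel":[0,0,-8],"angular":[0,0,0]},{"hand":0.3,"travel":[0,0,-11],"angular":[0,0,0]},{"hand":0.3,"travel":[2,2.5,-11],"angular":[0,0,0]},{"hand":0.3,"travel":[4,5.5,-11],"angular":[0,0,0]},{"hand":0.3,"travel":[6,9,-11],"angular":[0,0,0]},{"hand":0.3,"travel":[8.5,12.5,-11],"angular":[0,0,0]},{"hand":0.3,"travel":[11,16,-11],"angular":[0,0,0]},{"hand":0.3,"travel":[13,20,-11],"angular":[0,0,0]},{"hand":0.3,"travel":[15,23,-10],"angular":[0,0,0]},{"hand":0.3,"travel":[16.5,25.3,-8],"angular":[0,0,0]},{"hand":0.3,"travel":[17.4,26.5,-6],"angular":[0,0,0]},{"hand":0.3,"travel":[17.4,26.5,-4],"angular":[0,0,0]},{"hand":0.3,"travel":[17.4,26.5,-3],"angular":[0,0,0]},{"hand":0.3,"travel":[17.4,26.5,-3],"angular":[0,0,0]},{"hand":0.3,"travel":[17.4,26.5,-3],"angular":[0,0,0]},{"hand":0.3,"travel":[17.4,26.5,-3],"angular":[0,0,0]}]'
```

```text
clock: 14.05
eef_pos: [638.2, -148.9, 80.0]
tool_rot: [-3.138, -0.008, 0.005]
force: [0.3, -0.4, -2.6]
width: 55.8
```

```bash
python3 -m creep '[{"hand":0.3,"travel":[-0.2,0.05,1],"angular":[0,0,0]},{"hand":0.3,"travel":[-0.2,0.05,2.5],"angular":[0,0,0]},{"hand":0.3,"travel":[-0.2,0.05,3.7],"angular":[0,0,0]},{"hand":0.3,"travel":[-0.2,0.05,4.3],"angular":[0,0,0]},{"hand":0.3,"travel":[-0.2,0.05,4.6],"angular":[0,0,0]},{"hand":0.3,"travel":[-0.2,0.05,4.6],"angular":[0,0,0]},{"hand":0.3,"travel":[-0.2,0.05,4.6],"angular":[0,0,0]}]'
```

```text
clock: 14.75
eef_pos: [636.9, -149.5, 34.0]
tool_rot: [-3.138, -0.009, 0.005]
force: [-0.4, -0.4, -1.2]
width: 55.8
```

```bash
python3 -m creep '[{"hand":0.3,"travel":[-0.05,0,0.15],"angular":[0,0,0]},{"hand":0.3,"travel":[-0.05,0,0.25],"angular":[0,0,0]},{"hand":0.3,"travel":[-0.05,0,0.25],"angular":[0,0,0]}]'
```

```text
clock: 15.05
eef_pos: [637.0, -149.7, 32.8]
tool_rot: [-3.139, -0.01, 0.004]
force: [-1.0, -0.0, 5.9]
width: 55.1
```

```bash
python3 -m creep '[{"hand":1,"travel":[0,0,0],"angular":[0,0,0]},{"hand":1,"travel":[0,0,0],"angular":[0,0,0]},{"hand":1,"travel":[0,0,0],"angular":[0,0,0]},{"hand":1,"travel":[0,0,0],"angular":[0,0,0]},{"hand":1,"travel":[0,0,-2],"angular":[0,0,0]},{"hand":1,"travel":[0,0,-6],"angular":[0,0,0]},{"hand":1,"travel":[0,0,-10],"angular":[0,0,0]},{"hand":1,"travel":[-2,-2,-12],"angular":[0,0,0]},{"hand":1,"travel":[-5,-5,-12],"angular":[0,0,0]},{"hand":1,"travel":[-8,-8,-12],"angular":[0,0,0]},{"hand":1,"travel":[-11,-11,-12],"angular":[0,0,0]},{"hand":1,"travel":[-14,-14.5,-12],"angular":[0,0,0]},{"hand":1,"travel":[-16.6,-17.6,-12],"angular":[0,0,0]},{"hand":1,"travel":[-16.6,-17.6,-12],"angular":[0,0,0]},{"hand":1,"travel":[-16.6,-17.6,-12],"angular":[0,0,0]},{"hand":1,"travel":[-16.6,-17.6,-12],"angular":[0,0,0]}]'; python3 - <<'E'
from h import *
measure('cup_white',lambda x:cup(x,4),(636,-150),(8,8),40)
E
```

```text
clock: 16.65
eef_pos: [470.2, 24.3, 151.9]
tool_rot: [-3.139, -0.012, 0.003]
force: [0.2, -0.3, 0.1]
width: 85.5
cup_white top [ 637.46 -150.62] 0.059
cup_white side [ 641.17 -151.09] 0.309
cup_white both [ 638.66 -149.52] 0.195
```

```bash
python3 -m creep '[{"hand":1,"travel":[0.1,-0.2,3],"angular":[0,-0.7,0]},{"hand":1,"travel":[0.1,-0.2,6],"angular":[0,-0.7,0]},{"hand":1,"travel":[0.1,-0.2,8.5],"angular":[0,-0.7,0]},{"hand":1,"travel":[0.1,-0.2,10],"angular":[0,-0.7,0]},{"hand":1,"travel":[0.1,-0.2,10.5],"angular":[0,-0.7,0]},{"hand":1,"travel":[0.1,-0.2,10.5],"angular":[0,-0.7,0]},{"hand":1,"travel":[0.1,-0.2,10.5],"angular":[0,-0.7,0]}]' && python3 -m creep '[{"hand":0.3,"travel":[0,0,0],"angular":[0,0,0]},{"hand":0.3,"travel":[0,0,0],"angular":[0,0,0]},{"hand":0.3,"travel":[0,0,0],"angular":[0,0,0]},{"hand":0.3,"travel":[0,0,0],"angular":[0,0,0]},{"hand":0.3,"travel":[0,0,0],"angular":[0,0,0]},{"hand":0.3,"travel":[0,0,0],"angular":[0,0,0]},{"hand":0.3,"travel":[0,0,0],"angular":[0,0,0]},{"hand":0.3,"travel":[0,0,0],"angular":[0,0,0]}]'
```

```text
clock: 17.55
eef_pos: [472.3, 26.2, 47.1]
tool_rot: [-3.139, 0.001, 0.002]
force: [0.5, 0.3, 0.9]
width: 85.7
clock: 18.35
eef_pos: [472.6, 26.2, 48.2]
tool_rot: [-3.139, -0.0, 0.002]
force: [-0.6, 1.0, 8.5]
width: 54.6
```

```bash
python3 -m creep '[{"hand":0.3,"travel":[0,0,-2],"angular":[0,0,0]},{"hand":0.3,"travel":[0,0,-5],"angular":[0,0,0]},{"hand":0.3,"travel":[0,0,-8],"angular":[0,0,0]},{"hand":0.3,"travel":[0,0,-11],"angular":[0,0,0]},{"hand":0.3,"travel":[2,1,-11],"angular":[0,0,0]},{"hand":0.3,"travel":[5,2.5,-11],"angular":[0,0,0]},{"hand":0.3,"travel":[8.5,4,-11],"angular":[0,0,0]},{"hand":0.3,"travel":[12,6,-11],"angular":[0,0,0]},{"hand":0.3,"travel":[15,8,-9],"angular":[0,0,0]},{"hand":0.3,"travel":[17.1,8.9,-6],"angular":[0,0,0]},{"hand":0.3,"travel":[17.1,8.9,-4],"angular":[0,0,0]},{"hand":0.3,"travel":[17.1,8.9,-3],"angular":[0,0,0]},{"hand":0.3,"travel":[17.1,8.9,-3],"angular":[0,0,0]},{"hand":0.3,"travel":[17.1,8.9,-3],"angular":[0,0,0]},{"hand":0.3,"travel":[17.1,8.9,-3],"angular":[0,0,0]}]'
```

```text
clock: 19.85
eef_pos: [644.4, -62.3, 79.6]
tool_rot: [-3.139, -0.003, 0.002]
force: [-0.1, -0.1, -2.1]
width: 54.9
```

```bash
python3 -m creep '[{"hand":0.3,"travel":[0.1,0,1],"angular":[0,0,0]},{"hand":0.3,"travel":[0.1,0,2.5],"angular":[0,0,0]},{"hand":0.3,"travel":[0.1,0,3.7],"angular":[0,0,0]},{"hand":0.3,"travel":[0.1,0,4.3],"angular":[0,0,0]},{"hand":0.3,"travel":[0.1,0,4.6],"angular":[0,0,0]},{"hand":0.3,"travel":[0.1,0,4.6],"angular":[0,0,0]},{"hand":0.3,"travel":[0.1,0,4.6],"angular":[0,0,0]}]' && python3 -m creep '[{"hand":0.3,"travel":[0,0,0.15],"angular":[0,0,0]},{"hand":0.3,"travel":[0,0,0.25],"angular":[0,0,0]},{"hand":0.3,"travel":[0,0,0.25],"angular":[0,0,0]}]'
```

```text
clock: 20.55
eef_pos: [645.9, -62.3, 33.7]
tool_rot: [-3.139, -0.003, 0.002]
force: [0.5, 0.7, -2.0]
width: 55.1
clock: 20.85
eef_pos: [646.4, -62.5, 32.4]
tool_rot: [-3.139, -0.005, 0.002]
force: [-2.0, 0.7, 4.3]
width: 54.6
```

```bash
python3 -m creep '[{"hand":1,"travel":[0,0,0],"angular":[0,0,0]},{"hand":1,"travel":[0,0,0],"angular":[0,0,0]},{"hand":1,"travel":[0,0,0],"angular":[0,0,0]},{"hand":1,"travel":[0,0,0],"angular":[0,0,0]},{"hand":1,"travel":[0,0,-2],"angular":[0,0,0]},{"hand":1,"travel":[0,0,-6],"angular":[0,0,0]},{"hand":1,"travel":[0,0,-10],"angular":[0,0,0]},{"hand":1,"travel":[-3,0,-12],"angular":[0,0,0]},{"hand":1,"travel":[-7,0,-12],"angular":[0,0,0]},{"hand":1,"travel":[-11,0,-12],"angular":[0,0,0]},{"hand":1,"travel":[-15,0,-12],"angular":[0,0,0]},{"hand":1,"travel":[-17.9,0,-12],"angular":[0,0,0]},{"hand":1,"travel":[-17.9,0,-12],"angular":[0,0,0]},{"hand":1,"travel":[-17.9,0,-12],"angular":[0,0,0]},{"hand":1,"travel":[-17.9,0,-12],"angular":[0,0,0]}]'; python3 - <<'E'
from h import *
measure('cup_black',lambda x:cup(x,4),(646,-62),(8,8),40)
measure('cup_blue',cup,(467.8,-62),(8,8),56,('side',))
E
```

```text
clock: 22.35
eef_pos: [468.6, -63.2, 151.8]
tool_rot: [-3.139, -0.007, 0.003]
force: [0.1, 0.8, 1.6]
width: 85.0
cup_black top none
cup_black side [649.57 -62.33] 0.079
cup_blue side [467.91 -61.56] 0.045
```

```bash
python3 -m creep '[{"hand":1,"travel":[-0.05,-0.1,3],"angular":[0,-0.4,0]},{"hand":1,"travel":[-0.05,-0.1,6],"angular":[0,-0.4,0]},{"hand":1,"travel":[-0.05,-0.1,8.5],"angular":[0,-0.4,0]},{"hand":1,"travel":[-0.05,-0.1,10],"angular":[0,-0.4,0]},{"hand":1,"travel":[-0.05,-0.1,10.5],"angular":[0,-0.4,0]},{"hand":1,"travel":[-0.05,-0.1,10.5],"angular":[0,-0.4,0]},{"hand":1,"travel":[-0.05,-0.1,10.5],"angular":[0,-0.4,0]}]' && python3 -m creep '[{"hand":0.3,"travel":[0,0,0],"angular":[0,0,0]},{"hand":0.3,"travel":[0,0,0],"angular":[0,0,0]},{"hand":0.3,"travel":[0,0,0],"angular":[0,0,0]},{"hand":0.3,"travel":[0,0,0],"angular":[0,0,0]},{"hand":0.3,"travel":[0,0,0],"angular":[0,0,0]},{"hand":0.3,"travel":[0,0,0],"angular":[0,0,0]},{"hand":0.3,"travel":[0,0,0],"angular":[0,0,0]},{"hand":0.3,"travel":[0,0,0],"angular":[0,0,0]}]'
```

```text
clock: 23.35
eef_pos: [467.8, -62.1, 46.9]
tool_rot: [-3.139, 0.001, 0.002]
force: [-0.3, -0.0, 1.2]
width: 85.1
clock: 24.15
eef_pos: [468.3, -62.1, 48.1]
tool_rot: [-3.139, -0.0, 0.003]
force: [-1.2, -0.3, 7.4]
width: 54.9
```

```bash
python3 -m creep '[{"hand":0.3,"travel":[0,0,-2],"angular":[0,0,0]},{"hand":0.3,"travel":[0,0,-5],"angular":[0,0,0]},{"hand":0.3,"travel":[0,0,-8],"angular":[0,0,0]},{"hand":0.3,"travel":[0,0,-11],"angular":[0,0,0]},{"hand":0.3,"travel":[2,-1,-11],"angular":[0,0,0]},{"hand":0.3,"travel":[5,-2.5,-11],"angular":[0,0,0]},{"hand":0.3,"travel":[8.5,-4,-11],"angular":[0,0,0]},{"hand":0.3,"travel":[12,-6,-11],"angular":[0,0,0]},{"hand":0.3,"travel":[15.5,-7.5,-10],"angular":[0,0,0]},{"hand":0.3,"travel":[18.6,-8.7,-7],"angular":[0,0,0]},{"hand":0.3,"travel":[18.6,-8.7,-5],"angular":[0,0,0]},{"hand":0.3,"travel":[18.6,-8.7,-3],"angular":[0,0,0]},{"hand":0.3,"travel":[18.6,-8.7,-3],"angular":[0,0,0]},{"hand":0.3,"travel":[18.6,-8.7,-3],"angular":[0,0,0]},{"hand":0.3,"travel":[18.6,-8.7,-3],"angular":[0,0,0]}]'
```

```text
clock: 25.65
eef_pos: [654.9, 25.2, 79.8]
tool_rot: [-3.139, -0.003, 0.002]
force: [-0.4, 0.2, -1.7]
width: 54.6
```

```bash
python3 -m creep '[{"hand":0.3,"travel":[0,0,1],"angular":[0,0,0]},{"hand":0.3,"travel":[0,0,2.5],"angular":[0,0,0]},{"hand":0.3,"travel":[0,0,3.7],"angular":[0,0,0]},{"hand":0.3,"travel":[0,0,4.3],"angular":[0,0,0]},{"hand":0.3,"travel":[0,0,4.6],"angular":[0,0,0]},{"hand":0.3,"travel":[0,0,4.6],"angular":[0,0,0]},{"hand":0.3,"travel":[0,0,4.6],"angular":[0,0,0]}]' && python3 -m creep '[{"hand":0.3,"travel":[0,0,0.15],"angular":[0,0,0]},{"hand":0.3,"travel":[0,0,0.25],"angular":[0,0,0]},{"hand":0.3,"travel":[0,0,0.25],"angular":[0,0,0]}]'
```

```text
clock: 26.35
eef_pos: [655.3, 25.2, 34.0]
tool_rot: [-3.139, -0.003, 0.002]
force: [-0.5, -0.1, -1.0]
width: 54.7
clock: 26.65
eef_pos: [655.8, 25.2, 32.3]
tool_rot: [-3.139, -0.004, 0.002]
force: [-0.9, -0.2, 1.8]
width: 54.5
```

```bash
python3 -m creep '[{"hand":1,"travel":[0,0,0],"angular":[0,0,0]},{"hand":1,"travel":[0,0,0],"angular":[0,0,0]},{"hand":1,"travel":[0,0,0],"angular":[0,0,0]},{"hand":1,"travel":[0,0,0],"angular":[0,0,0]},{"hand":1,"travel":[0,0,-2],"angular":[0,0,0]},{"hand":1,"travel":[0,0,-6],"angular":[0,0,0]},{"hand":1,"travel":[0,0,-10],"angular":[0,0,0]},{"hand":1,"travel":[-1,-3,-14],"angular":[0,0,0]},{"hand":1,"travel":[-3,-7,-17],"angular":[0,0,0]},{"hand":1,"travel":[-5,-11,-17],"angular":[0,0,0]},{"hand":1,"travel":[-7,-15,-17],"angular":[0,0,0]},{"hand":1,"travel":[-9,-19,-17],"angular":[0,0,0]},{"hand":1,"travel":[-11,-23,-17],"angular":[0,0,0]},{"hand":1,"travel":[-13,-27,-17],"angular":[0,0,0]},{"hand":1,"travel":[-15,-31,-17],"angular":[0,0,0]},{"hand":1,"travel":[-17,-35,-17],"angular":[0,0,0]},{"hand":1,"travel":[-17,-35,-17],"angular":[0,0,0]},{"hand":1,"travel":[-17,-35,-17],"angular":[0,0,0]}]'; python3 - <<'E'
from h import *
for t,p in[('green',(626.4,-237.2)),('white',(636.1,-149.7)),('black',(645.8,-62.3)),('blue',(655.4,25.2))]:
    print(p);measure('cup_'+t,lambda x:cup(x,4),p,(8,8),40)
out=[]
for c in('top','side'):
    f=ctrl.get_image(c)['frame'][:,:,::-1]
    out.append(f[90:330,230:530] if c=='top' else f[80:320,150:450])
cv2.imwrite('pics/end.png',cv2.resize(np.hstack(out),None,fx=1.33,fy=1.33))
E
```

```text
clock: 28.45
eef_pos: [483.2, 375.7, 202.1]
tool_rot: [-3.139, -0.004, 0.006]
force: [0.4, -0.8, 1.0]
width: 85.1
(626.4, -237.2)
cup_green top [ 627.02 -238.05] 0.061
cup_green side [ 630.3  -244.29] 0.11
cup_green both [ 626.92 -238.77] 0.095
(636.1, -149.7)
cup_white top [ 637.69 -150.61] 0.046
cup_white side [ 642.11 -154.53] 0.1
cup_white both [ 638.92 -151.03] 0.078
(645.8, -62.3)
cup_black top [647.1  -62.84] 0.075
cup_black side [650.31 -65.28] 0.095
cup_black both [648.15 -62.91] 0.088
(655.4, 25.2)
cup_blue top [656.54  24.79] 0.062
cup_blue side [658.83  23.19] 0.077
cup_blue both [657.49  24.22] 0.071
```

View pics/end.png

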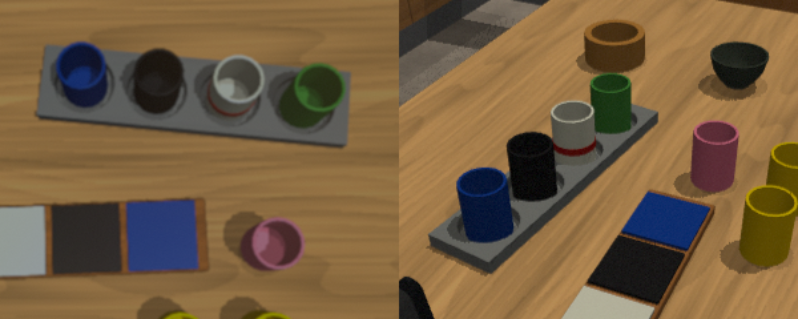

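All four cups stand upright in their pockets in mirrored order. In the top fits they are within 2 mm of centre. The side fits are off because the tray rim hides the cup bases. Handing in.

```bash
python3 -c "
from cell import ctrl
print(ctrl.finish_job(),ctrl.read_state()['clock'])"
```

```text
the job is handed in; nothing more can be done
the job is handed in; nothing more can be done
```

I packed all four tumblers in the reverse order and handed the job in at about 29 s of the 93 s allowed. Green, at the left end of the board, went into the rightmost pocket; white and black followed, and blue went into the leftmost pocket. The pink and yellow look-alikes were not touched.

- **Top view:** in the last pictures every tumbler stands upright in its pocket, within about 2 mm of the centre, with the arm clear.
- **Side view:** its fits disagreed, reading 4 to 8 mm off. I discounted them because the tray rim hides the cup bases from that angle.
- **Seating:** green, white and black showed a clear rise in upward force when they met the pocket floor. For blue it was small (about 2 N), so its seating rests on the matching release height and the final picture.

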